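# Swing-test the twin jar lanterns and park them still

## Robot

A 6-joint arm with a two-finger parallel gripper is mounted at the origin on the work surface. World frame = base frame: x ahead of the robot, y to its left, z up, the work surface at z = 0. Lengths are in m, angles in rad, forces in N, time in s.
With the tool pointing down it reaches from about 0.375 to 0.9 m from the base axis. Payload 3.1 kg.
Tool frame: the origin (TCP) lies at the very end of the fingers, on their centre line; the grasp point (between the pads) lies 19 mm behind it; z points along the fingers, y is the line along which they close (so a half turn about z gives the same grasp; the last joint's range is limited). The gripper opens to 87 mm and grips with 3 to 60 N. Pads are 19 mm wide; open, the fingers measure 117 mm over their backs; the gripper's body (75 mm by 190 mm) begins 51 mm behind the grasp point.
Start: joints at [-1.431, 0.527, 1.433, -0, 1.181, -0.178], TCP at [0.196, -0.593, 0.196] pointing down, gripper open.
Joint ranges: [-3.08, 3.08], [-0.75, 2.2], [0.22, 2.44], [-1.43, 4.57], [0, 2.65], [-2.85, 2.85]. Speed limits (rad/s): [2.79, 2.79, 3.14, 3.14, 3.14, 3.14].

## Interface

Orientations are given as a 3x3 rotation matrix whose columns are the frame's x, y, z axes.
In Python, from workcell import arm gives the robot as it stands.
- The arm moves only by the shell command python3 -m crank 'ROWS' [FORCE]. ROWS is JSON, a list of rows, each an object with "jaw": the opening, from 0 (shut) to 1 (fully open); "delta_pos": the shift along the tool's x, y, z each as a share of 0.15 m, from -1 to 1, a list of three; "spin": the turn about the tool's z as a share of 60 degrees, from -1 to 1. In form: [{"jaw": jaw, "delta_pos": [tx, ty, tz], "spin": spin}, ...]. A call has 1 to 8 rows; each row is the pose to reach, as a shift and turn from the pose commanded when the call began, along the tool's axes at that moment; what a row does not reach only later rows make up. A row lasts 1/12 s, in which the tool goes at most 41.7 mm and 7.16 degrees, less where a joint would pass 70% of its speed; a pose out of reach is approached as far as the arm can. A call with a number of a shift or a turn outside -1 to 1 is refused whole. A call with a gripper value outside its range is refused whole. The fingers move at their own pace and stop on an object; FORCE is the grip in N (left out, the last holds). Time passes only in rows, so rows that repeat a pose let the fingers close. It gives the time, the measured TCP pose, the force, the opening and the grip force at its end, in the units of the state.
- arm.get_obs(): the state, without advancing time (a new reading comes with each control period).
- arm.get_image(name): name is "scene" or "top"; returns a dict with "frame" (480x640x3 uint8, red, green, blue), "fx", "fy", "cx", "cy" (pixels), "world_to_cam" (4x4, takes a point from world to camera coordinates). Camera axes: x right, y down, z forward; pixel columns grow to the right and rows downward; lengths in m; the calibration is good to about 2 mm. A picture is of the moment at which its call begins. There is no depth.
- arm.job_done(): hands the job in; it is judged then, once.
The state is a dict: "time": time; "joints": joint angles; "joint_velocities": joint speeds; "joint_torque": joint torques, N m; "eef_pos": TCP position; "tcp_rot": TCP orientation; "contact_force": force on the tool from outside, world axes, zero at the start; "wrist_torque": the same for the moment, N m; "finger_gap": finger opening in m; "gripper_force": force on a finger pad.
Only numpy, scipy, OpenCV 4.12 (cv2) and the standard library are available. Lean on these libraries where they do the work, as an engineer would, in place of code of your own. Each camera call takes 0.05 s, during which the arm holds its last target. There are 200 camera calls.

## Task

Swing-test the twin lanterns by their carriage's orange grip: rock the yoke until first the left lantern and then the right one has swung up by about 20 degrees, never as far as 30. Then bring the carriage over the green plate and take the swing out, so that the lanterns hang still with the pivot over the plate's centre for at least three seconds, and let go, leaving them still. The gold is wet: never touch the lanterns or their crossbar, and leave everything else on the bench where it is.

Things in the scene. Friction and masses are not known exactly. Their poses are not given: they have to be found in the camera images.
- rail: fixed aluminium rail on two posts standing on the bench: beam 1060 mm long, 30 x 30 mm, centre of the beam 245 mm above the bench, ends carried by posts at y = +-515 mm in its frame. Origin on the bench under the middle of the beam; its y axis runs along the beam to the robot's left, x points away from the robot, z up. Turned by up to about 0.1 rad about the vertical.
- carriage (a joint): position (m) of the carriage along the beam, 0 in the middle, growing along the rail's +y axis (left); free travel to stops at +-0.31. Carriage 0.5 kg, running friction about 0.8 N plus 2 N per m/s, so it stays where it is left.
- grip (a point): the point to grip on the carriage, 317 mm above the bench, over the beam's centre line: centre of an upright orange block, 30 mm wide along the beam, 36 mm across it, its top 15 mm above this point and 45 mm of it below, standing on the grey carriage plate. Take it from above with the fingers closing along the beam.
- yoke (a joint): swing angle (rad) of the yoke, 0 when level, positive with the left (+y) lantern up; stops at +-0.65. Almost undamped (a swing takes about a minute to die out). Nominal period 1.76 s, varying some 3 per cent with hidden masses; for small angles: angular acceleration = -12.8 * (angle + carriage acceleration / 9.81), so accelerating the carriage to the left drives the angle negative.
- pivot (a point): the brass pivot of the yoke, carried by the carriage: in the rail's frame 65 mm beyond (+x) the grip point and 107 mm below it, at 210 mm above the bench.
- crossbar: wooden crossbar of the yoke, 340 mm between lantern centres, 12 x 22 mm; origin at the pivot, y along the bar to the left lantern. 0.15 kg nominal. Must not be touched.
- lanterns: the two gold glass jars held by their necks in the ends of the crossbar, 170 mm left and right of the pivot, 74 mm diameter, 103 mm high, from 85 mm below to 18 mm above the bar's centre line, their mass centred about 45 mm below it. 0.4 kg together, nominal. Wet gold: must not be touched. Origin at the pivot, axes as the crossbar.
- green_plate: green disc with white centre, 90 mm diameter, 4 mm thick, fixed on the bench in the plane in which the lanterns swing; origin at its centre on the bench. The parking station: the pivot must end above its centre.
- red_plate: red disc of the same size, the station for rejects, not wanted here; origin at its centre on the bench.
- paint_bottle: gold paint bottle, 48 mm diameter, 110 mm high, loose; origin under its centre. To be left alone.
- dish: glass dish, 80 mm diameter, 30 mm high, loose; origin under its centre. To be left alone.
- spare_jar: gold jar, 72 mm diameter, 100 mm high, loose, behind the rail; origin under its centre. To be left alone.
- white_jar: white jar, 68 mm diameter, 90 mm high, loose, behind the rail; origin under its centre. To be left alone.
- brush: paint brush lying behind the rail, loose. To be left alone.
- cap: white bottle cap, 32 mm diameter, 18 mm high, loose, behind the rail. To be left alone.
Mind the look-alikes: they are no part of the job. What is meant by the green_plate is not blue, and is the smaller of those in its own colour.

How it is judged:
By the outcome, as a careful person would: the job done as asked, in the order asked, and still so for the second after the job is handed in, with the robot touching nothing.
It also fails if it takes over 56 s, if anything falls off the work surface, if the arm or the gripper's body presses on something with over 40 N, if the wrist force passes 120 N, or if a joint passes its speed limit or range.

## Working session

There is one attempt and no reset: what is moved stays moved. The work goes in short steps, Python scripts to look and compute and a shell command to move; the robot and the scene stay as the last step left them, time stands still between calls to the robot, and variables do not carry over. Pictures are saved under pics/ and viewed, at most 10 in all, crops included, and the job is handed in when it is done.

```bash
mkdir -p pics; python3 - <<'E'
from workcell import arm
import cv2,numpy as np
for n in("scene","top"):
    d=arm.get_image(n); cv2.imwrite(f"pics/{n}0.png",d["frame"][:,:,::-1]); print(n,d["fx"],d["cx"],d["cy"],np.round(d["world_to_cam"],4).tolist())
o=arm.get_obs(); print(o["time"],o["eef_pos"],np.round(o["tcp_rot"],3).tolist(),o["finger_gap"])
E
```

```text
scene 451.2910651611466 312.7615856744593 241.96280539098848 [[-0.5667, 0.8239, 0.009, 0.3029], [0.4566, 0.3232, -0.8289, -0.0904], [-0.6858, -0.4656, -0.5593, 1.3731], [0.0, 0.0, 0.0, 1.0]]
top 459.77657516930276 324.9746011700266 238.5314656611186 [[0.0293, -0.9996, -0.001, -0.0213], [-0.9963, -0.0292, -0.0815, 0.5619], [0.0814, 0.0033, -0.9967, 1.3164], [0.0, 0.0, 0.0, 1.0]]
0.1 [ 0.19583204 -0.5927828   0.19535484] [[0.95, 0.313, -0.0], [0.313, -0.95, 0.002], [0.0, -0.002, -1.0]] 0.08714907945780329
```

View pics/scene0.png

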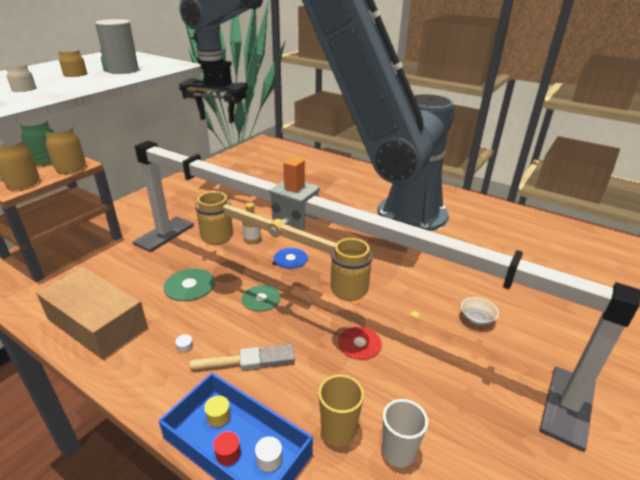

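View pics/top0.png

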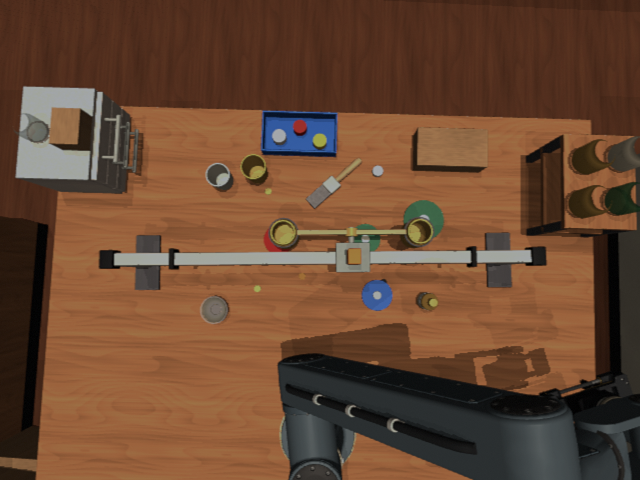

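The scene view looks from behind the rail: orange block at (294,175), small green plate at (261,297), larger green plate at (189,284), and lanterns at (214,217) and (350,268). In the top view the block is at (354,256), the beam runs from (109,259) to (538,256), and the lanterns are at (284,233) and (418,233).

```bash
cat > h.py <<'E'
import cv2,numpy as np
from scipy.optimize import least_squares
from workcell import arm
def cam(n):
    d=arm.get_image(n); return d
def ray(d,uv,z):
    T=np.array(d["world_to_cam"]);R=T[:3,:3];c=-R.T@T[:3,3]
    r=R.T@np.array([(uv[0]-d["cx"])/d["fx"],(uv[1]-d["cy"])/d["fy"],1]);return c+r*(z-c[2])/r[2]
def proj(d,P):
    T=np.array(d["world_to_cam"]);q=np.atleast_2d(P)@T[:3,:3].T+T[:3,3]
    return np.c_[d["fx"]*q[:,0]/q[:,2]+d["cx"],d["fy"]*q[:,1]/q[:,2]+d["cy"]]
def hsv(d): return cv2.cvtColor(d["frame"],cv2.COLOR_RGB2HSV)
E
python3 - <<'E'
from h import *
S=cam("scene");T=cam("top")
def blobs(d,lo,hi,box,z,name):
    m=cv2.inRange(hsv(d),lo,hi); k=np.zeros_like(m);x0,y0,x1,y1=box;k[y0:y1,x0:x1]=255;m&=k
    n,l,st,ce=cv2.connectedComponentsWithStats(m)
    for i in range(1,n):
        if st[i,4]>60:
            c=max(cv2.findContours((l==i).astype(np.uint8),cv2.RETR_EXTERNAL,cv2.CHAIN_APPROX_NONE)[0],key=len)
            e=cv2.fitEllipse(cv2.convexHull(c)) ; print(name,st[i].tolist(),np.round(e[0],1),np.round(ray(d,e[0],z),4),np.round(e[1],1))
blobs(S,(65,60,40),(95,255,255),(150,260,320,330),.004,"green S")
blobs(T,(65,60,40),(95,255,255),(340,190,460,260),.004,"green T")
blobs(S,(0,190,90),(6,255,255),(320,310,400,370),.004,"red S")
blobs(S,(5,180,150),(14,255,255),(280,150,310,200),.317,"orange S")
blobs(T,(5,180,120),(16,255,255),(335,240,375,270),.332,"orange T")
h=hsv(T);V=h[...,2].astype(int);Sat=h[...,1]
up=[];dn=[]
for u in list(range(185,330,4))+list(range(375,465,4)):
    col=(V[240:275,u]>150)&(Sat[240:275,u]<50); r=np.where(col)[0]
    if len(r)>5: up.append((u,240+r[0]-.5));dn.append((u,240+r[-1]+.5))
print(len(up))
for e in(up,dn):
    e=np.array(e);p=np.polyfit(e[:,0],e[:,1],1);print(p,np.std(np.polyval(p,e[:,0])-e[:,1]))
    print([np.round(ray(T,(u,np.polyval(p,u)),.26),4) for u in(109,324,538)])
print([np.round(ray(T,q,.262),4) for q in((109,259),(538,256))])
print([proj(S,ray(T,q,.262)) for q in((109,259),(538,256))])
cv2.imwrite("pics/crop.png",cv2.resize(np.hstack([S["frame"][160:340,150:400],T["frame"][180:360,250:450]])[:,:,::-1],None,fx=1.75,fy=2,interpolation=cv2.INTER_CUBIC))
E
```

```text
green S [165, 270, 49, 30, 1021] [188.7 284.5] [ 0.6323 -0.2908  0.004 ] [29.2 49.4]
green S [243, 286, 37, 24, 604] [260.9 297.7] [ 0.5704 -0.1199  0.004 ] [23.7 36.4]
green T [404, 201, 39, 35, 634] [423.3 219.4] [ 0.6293 -0.2945  0.004 ] [37.1 38.7]
green T [368, 235, 12, 16, 129] [371. 242.] [ 0.5575 -0.1409  0.004 ] [14.6 18.4]
orange S [285, 161, 19, 29, 228] [293.8 166.7] [ 0.5009 -0.0718  0.317 ] [17.1 48.3]
60
[-8.13301122e-03  2.54078577e+02] 0.33731639515629963
[array([0.4927, 0.5094, 0.26  ]), array([ 0.5119, -0.0042,  0.26  ]), array([ 0.5311, -0.5153,  0.26  ])]
[-7.68357785e-03  2.65451830e+02] 0.40996802301493795
[array([0.4655, 0.5075, 0.26  ]), array([ 0.4844, -0.005 ,  0.26  ]), array([ 0.5033, -0.515 ,  0.26  ])]
[array([0.4788, 0.5075, 0.262 ]), array([ 0.5159, -0.5142,  0.262 ])]
[array([[620.99550006, 293.11382126]]), array([[146.10544072, 145.30205046]])]
```

View pics/crop.png

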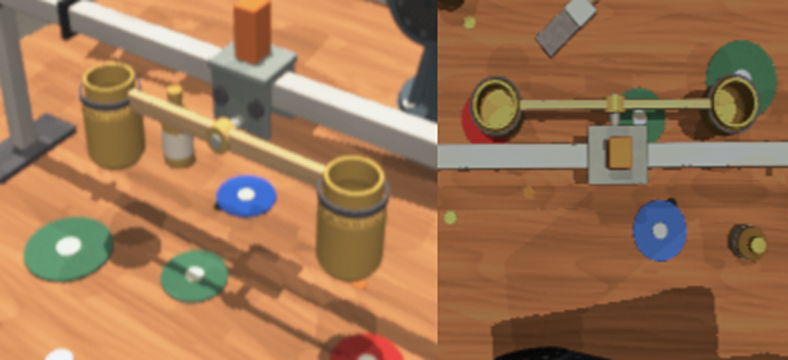

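The crop confirms the layout: block on the grey plate, yoke level. The small green plate's white centre is at about (261,297) in the scene view and (366,238) in the top view. Next I'll work out the rail coordinates.

```bash
cat >> h.py <<'E'
YAW=0.0372; O=np.array([0.4985,-0.0035,0]); c_,s_=np.cos(YAW),np.sin(YAW)
RW=np.array([[c_,-s_,0],[s_,c_,0],[0,0,1]])
def rail(p): return RW.T@(np.asarray(p)-O)
def world(p): return O+RW@np.asarray(p)
def jar(d,s,a,side):
    t=np.linspace(0,2*np.pi,40); P=[]
    for z in(-.085,.018):
        P.append(np.c_[.037*np.cos(t),side*.17+.037*np.sin(t),z+0*t])
    P=np.vstack(P);ca,sa=np.cos(a),np.sin(a)
    P=np.c_[P[:,0]+.065,s+P[:,1]*ca-P[:,2]*sa,.21+P[:,1]*sa+P[:,2]*ca]
    return proj(d,O+P@RW.T)
def goldmask(d):
    return cv2.inRange(hsv(d),(17,90,30),(30,255,255))
def angle(d,s,span=np.deg2rad(np.arange(-34,34.1,.5))):
    """yoke angle by silhouette overlap of the two jars in the scene view, at carriage position s"""
    g=cv2.morphologyEx(goldmask(d),cv2.MORPH_CLOSE,np.ones((5,5)))>0; sc=[]
    for a in span:
        m=np.zeros(g.shape,np.uint8)
        for side in(1,-1): cv2.fillConvexPoly(m,np.round(cv2.convexHull(jar(d,s,a,side).astype(np.float32))*16).astype(np.int32),1,shift=4)
        q=cv2.dilate(m,np.ones((13,13)))>0; m=m>0
        sc.append((g&m).sum()/((m|(g&q)).sum()))
    sc=np.array(sc);i=sc.argmax();w=sc>sc[i]-.06
    p=np.polyfit(span[w],sc[w],2); a=-p[1]/2/p[0] if p[0]<0 else span[i]
    return np.rad2deg(a),sc[i]
def S_tcp(o):
    p=np.array(o["eef_pos"]); return rail(p)[1]
def look():
    o=arm.get_obs(); d=arm.get_image("scene"); s=S_tcp(o); a,q=angle(d,s); return o["time"],s,a,q
E
python3 - <<'E'
from h import *
S=cam("scene");T=cam("top")
def cen(d,box,f,z,n):
    x0,y0,x1,y1=box;h=hsv(d)[y0:y1,x0:x1].astype(int);m=f(h).astype(np.uint8)
    k,l,st,ce=cv2.connectedComponentsWithStats(m);i=1+st[1:,4].argmax();uv=ce[i]+[x0,y0]
    print(n,uv,st[i,4],rail(ray(d,uv,z)))
white=lambda h:(h[...,1]<70)&(h[...,2]>110)
cen(S,(250,288,275,306),white,.004,"wS");cen(T,(358,230,376,247),white,.004,"wT")
cen(T,(342,245,368,268),lambda h:(h[...,1]>130)&(h[...,0]<25),.332,"block T")
cen(S,(280,150,310,200),lambda h:(h[...,1]>150)&(h[...,0]<15)&(h[...,2]>60),.31,"block S")
cen(S,(320,325,385,360),white,.004,"red")
for n,s in (("x",-.074),("y",-.070),("z",-.066)): print(s,angle(S,s))
im=S["frame"].copy()
for sd in(1,-1): cv2.polylines(im,[cv2.convexHull(jar(S,-.07,0,sd).astype(np.float32)).astype(np.int32)],True,(255,0,0))
im[:,400:]=cv2.cvtColor(goldmask(S),cv2.COLOR_GRAY2RGB)[:,150:390]
cv2.imwrite("pics/fit.png",im[:,:,::-1])
E
```

```text
wS [260.64705882 296.62352941] 85 [ 0.06474659 -0.12179668  0.004     ]
wT [364.24742268 241.49484536] 97 [ 0.05555268 -0.11957733  0.004     ]
block T [353.5814978  255.96475771] 227 [-0.00109089 -0.06732864  0.332     ]
block S [293.75043937 174.82073814] 569 [ 0.01797123 -0.05617074  0.31      ]
red [359.45714286 341.44285714] 70 [0.06497554 0.13388154 0.004     ]
-0.074 (np.float64(0.905858527975103), np.float64(0.777898629541005))
-0.07 (np.float64(0.11103745989640774), np.float64(0.7837601225651127))
-0.066 (np.float64(-0.44517862568494004), np.float64(0.7792321116928447))
```

View pics/fit.png

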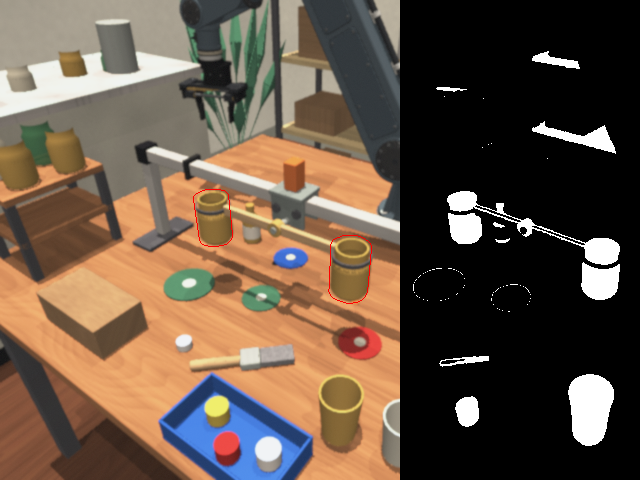

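```bash
python3 -m crank '[{"jaw":1,"delta_pos":[0.4,-0.4,-1],"spin":0.269},{"jaw":1,"delta_pos":[0.4,-0.4,-1],"spin":0.269},{"jaw":1,"delta_pos":[0.4,-0.4,-1],"spin":0.269},{"jaw":1,"delta_pos":[0.4,-0.4,-1],"spin":0.269},{"jaw":1,"delta_pos":[0.4,-0.4,-1],"spin":0.269},{"jaw":1,"delta_pos":[0.4,-0.4,-1],"spin":0.269}]' 40
cat >> h.py <<'E'
def rel(s,z,x=0.):
    o=arm.get_obs();R=np.array(o["tcp_rot"]);p=world([x,s,z])
    v=R.T@(p-o["eef_pos"])/.15; yaw=np.arctan2(R[1,0],R[0,0]); return np.round(v,3), np.round(np.rad2deg(yaw-YAW)/60,4), np.round(rail(o["eef_pos"]),4), o["time"]
E
python3 -c "
from h import *
print(rel(-.068,.42))"
```

```text
time: 0.8
eef_pos: [0.2352, -0.5182, 0.3501]
tcp_rot: [[0.999, 0.039, 0.002], [0.039, -0.999, -0.007], [0.002, 0.008, -1.0]]
contact_force: [0.0, -0.2, -0.4]
finger_gap: 0.0871
gripper_force: 0.0
(array([ 1.888, -2.903, -0.485]), np.float64(0.0017), array([-0.2822, -0.5046,  0.3501]), 0.8)
```

```bash
python3 -m crank '[{"jaw":1,"delta_pos":[0.63,-0.97,-0.48],"spin":0},{"jaw":1,"delta_pos":[0.63,-0.97,-0.48],"spin":0},{"jaw":1,"delta_pos":[0.63,-0.97,-0.48],"spin":0},{"jaw":1,"delta_pos":[0.63,-0.97,-0.48],"spin":0},{"jaw":1,"delta_pos":[0.63,-0.97,-0.48],"spin":0}]' |head -2;  python3 -m crank '[{"jaw":1,"delta_pos":[0.63,-0.97,0],"spin":0},{"jaw":1,"delta_pos":[0.63,-0.97,0],"spin":0},{"jaw":1,"delta_pos":[0.63,-0.97,0],"spin":0},{"jaw":1,"delta_pos":[0.63,-0.97,0],"spin":0},{"jaw":1,"delta_pos":[0.63,-0.97,0],"spin":0}]' |head -2; python3 -m crank '[{"jaw":1,"delta_pos":[0.63,-0.97,0],"spin":0},{"jaw":1,"delta_pos":[0.63,-0.97,0],"spin":0},{"jaw":1,"delta_pos":[0.63,-0.97,0],"spin":0},{"jaw":1,"delta_pos":[0.63,-0.97,0],"spin":0},{"jaw":1,"delta_pos":[0.63,-0.97,0],"spin":0},{"jaw":1,"delta_pos":[0.63,-0.97,0],"spin":0},{"jaw":1,"delta_pos":[0.63,-0.97,0],"spin":0}]'
python3 -c "
from h import *
print(rel(-.068,.298))"
```

```text
time: 1.22
eef_pos: [0.3243, -0.3659, 0.4183]
time: 1.63
eef_pos: [0.4137, -0.2147, 0.4165]
time: 2.22
eef_pos: [0.5007, -0.0718, 0.4167]
tcp_rot: [[0.999, 0.037, -0.003], [0.037, -0.999, -0.0], [-0.003, 0.0, -1.0]]
contact_force: [0.6, -0.3, -0.4]
finger_gap: 0.087
gripper_force: 0.0
(array([ 0.005, -0.002,  0.791]), np.float64(0.0002), array([-3.000e-04, -6.830e-02,  4.167e-01]), 2.2167)
```

```bash
python3 -m crank '[{"jaw":1,"delta_pos":[0,0,0.3],"spin":0},{"jaw":1,"delta_pos":[0,0,0.55],"spin":0},{"jaw":1,"delta_pos":[0,0,0.79],"spin":0},{"jaw":1,"delta_pos":[0,0,0.79],"spin":0},{"jaw":1,"delta_pos":[0,0,0.79],"spin":0},{"jaw":0.5,"delta_pos":[0,0,0.79],"spin":0},{"jaw":0.4,"delta_pos":[0,0,0.79],"spin":0},{"jaw":0.3,"delta_pos":[0,0,0.79],"spin":0}]' 40;  python3 -m crank '[{"jaw":0.2,"delta_pos":[0,0,0],"spin":0},{"jaw":0.2,"delta_pos":[0,0,0],"spin":0},{"jaw":0.1,"delta_pos":[0,0,0],"spin":0},{"jaw":0,"delta_pos":[0,0,0],"spin":0},{"jaw":0,"delta_pos":[0,0,0],"spin":0},{"jaw":0,"delta_pos":[0,0,0],"spin":0}]' 40
python3 -c "
from h import *
for i in range(4): print(look())
print(rel(-.068,.298))"
```

```text
time: 2.88
eef_pos: [0.5028, -0.0721, 0.3023]
tcp_rot: [[0.999, 0.036, 0.005], [0.036, -0.999, -0.002], [0.005, 0.002, -1.0]]
contact_force: [0.6, 0.2, 1.2]
finger_gap: 0.0744
gripper_force: 0.0
time: 3.38
eef_pos: [0.5012, -0.0709, 0.2997]
tcp_rot: [[0.999, 0.037, -0.0], [0.037, -0.999, -0.0], [-0.0, 0.0, -1.0]]
contact_force: [0.3, -1.3, 0.9]
finger_gap: 0.0348
gripper_force: 0.0
(3.3833, np.float64(-0.06744765196945166), np.float64(-0.25607007846806873), np.float64(0.7875874125874126))
(3.4333, np.float64(-0.06776227256512282), np.float64(-0.2607263830533346), np.float64(0.7857921115711484))
(3.4833, np.float64(-0.06763059423156154), np.float64(-0.1866940338450636), np.float64(0.7867566978871705))
(3.5333, np.float64(-0.0676356049992625), np.float64(-0.18670511602471082), np.float64(0.7884531590413943))
(array([-0.001,  0.002,  0.011]), np.float64(-0.0001), array([ 2.000e-04, -6.760e-02,  2.997e-01]), 3.5833)
```

```bash
python3 -m crank '[{"jaw":0,"delta_pos":[0,0,0],"spin":0},{"jaw":0,"delta_pos":[0,0,0],"spin":0}]' 40 | grep -v rot
python3 -m crank '[{"jaw":0,"delta_pos":[0,-0.16,0],"spin":0},{"jaw":0,"delta_pos":[0,-0.32,0],"spin":0},{"jaw":0,"delta_pos":[0,-0.48,0],"spin":0},{"jaw":0,"delta_pos":[0,-0.64,0],"spin":0},{"jaw":0,"delta_pos":[0,-0.8,0],"spin":0}]' | grep -v rot
python3 -m crank '[{"jaw":0,"delta_pos":[0,-0.16,0],"spin":0},{"jaw":0,"delta_pos":[0,-0.32,0],"spin":0},{"jaw":0,"delta_pos":[0,-0.48,0],"spin":0},{"jaw":0,"delta_pos":[0,-0.64,0],"spin":0},{"jaw":0,"delta_pos":[0,-0.8,0],"spin":0}]' | grep -v rot
python3 - <<'E'
from h import *
L=[look() for i in range(20)]
for l in L: print(np.round(l,3))
np.save("L1.npy",L)
E
```

```text
time: 3.75
eef_pos: [0.5012, -0.0711, 0.2997]
contact_force: [-0.4, -1.0, -0.2]
finger_gap: 0.0295
gripper_force: 40.0
time: 4.17
eef_pos: [0.4967, 0.0495, 0.2997]
contact_force: [1.5, -2.0, -0.9]
finger_gap: 0.0293
gripper_force: 40.0
time: 4.58
eef_pos: [0.4922, 0.1696, 0.2997]
contact_force: [1.1, -1.9, -0.6]
finger_gap: 0.0293
gripper_force: 40.0
[ 4.583  0.173 -1.939  0.755]
[ 4.633  0.179 -0.111  0.783]
[4.683 0.176 2.28  0.784]
[4.733 0.174 4.346 0.779]
[4.783 0.173 6.248 0.785]
[4.833 0.173 7.854 0.781]
[4.883 0.172 9.375 0.779]
[ 4.933  0.172 10.482  0.781]
[ 4.983  0.172 11.279  0.777]
[ 5.033  0.172 11.755  0.78 ]
[ 5.083  0.172 11.843  0.775]
[ 5.133  0.172 11.503  0.775]
[ 5.183  0.172 10.881  0.781]
[5.233 0.172 9.932 0.782]
[5.283 0.172 8.642 0.776]
[5.333 0.172 7.137 0.783]
[5.383 0.172 5.398 0.777]
[5.433 0.172 3.359 0.784]
[5.483 0.172 1.282 0.774]
[ 5.533  0.172 -0.802  0.78 ]
```

```bash
cat >> h.py <<'E'
def fit(L,w=None,drop=2):
    L=np.array(L)[drop:];t,a=L[:,0],L[:,2];
    f=lambda p:p[0]*np.cos((w or p[2])*(t-t[0]))+p[1]*np.sin((w or p[2])*(t-t[0]))+(p[3] if len(p)>3 else 0)-a
    r=least_squares(f,[a[0],0] if w else [a[0],0,3.57]);p=r.x;W=w or p[2]
    A=np.hypot(p[0],p[1]);tp=t[0]+np.arctan2(p[1],p[0])/W
    return A,tp,W,np.std(r.fun)
E
python3 - <<'E'
from h import *
L=np.load("L1.npy");print(arm.get_obs()["time"])
print(fit(L,drop=3));print(fit(L,3.56,3))
E
```

```text
5.5833
(np.float64(11.844960223195127), np.float64(5.07081935481093), np.float64(-3.5383388610490965), np.float64(0.034815008181019715))
(np.float64(11.877265858307739), np.float64(5.071579357454386), 3.56, np.float64(0.056206714949556744))
```

```bash
python3 -m crank '[{"jaw":0,"delta_pos":[0,0,0],"spin":0},{"jaw":0,"delta_pos":[0,0,0],"spin":0},{"jaw":0,"delta_pos":[0,0,0],"spin":0},{"jaw":0,"delta_pos":[0,0,0],"spin":0},{"jaw":0,"delta_pos":[0,0,0],"spin":0},{"jaw":0,"delta_pos":[0,0,0],"spin":0},{"jaw":0,"delta_pos":[0,0,0],"spin":0}]' | head -1
python3 -m crank '[{"jaw":0,"delta_pos":[0,0,0],"spin":0},{"jaw":0,"delta_pos":[0,0,0],"spin":0},{"jaw":0,"delta_pos":[0,0,0],"spin":0},{"jaw":0,"delta_pos":[0,0,0],"spin":0},{"jaw":0,"delta_pos":[0,0,0],"spin":0},{"jaw":0,"delta_pos":[0,0,0],"spin":0}]' | head -1
python3 -m crank '[{"jaw":0,"delta_pos":[0,0.077,0],"spin":0},{"jaw":0,"delta_pos":[0,0.154,0],"spin":0},{"jaw":0,"delta_pos":[0,0.231,0],"spin":0},{"jaw":0,"delta_pos":[0,0.308,0],"spin":0}]' | grep -v rot
python3 - <<'E'
from h import *
L=[look() for i in range(10)]
np.save("L2.npy",L);print(np.round(np.array(L)[[0,3,6,9]],3),arm.get_obs()["time"])
print(fit(L,3.54,3))
E
```

```text
time: 6.17
time: 6.67
time: 7.0
eef_pos: [0.494, 0.1216, 0.2997]
contact_force: [0.1, -0.4, -0.7]
finger_gap: 0.0291
gripper_force: 40.0
[[ 7.     0.125 13.052  0.775]
 [ 7.15   0.125  7.718  0.79 ]
 [ 7.3    0.126  0.368  0.791]
 [ 7.45   0.126 -7.305  0.782]] 7.5
(np.float64(14.789809431587766), np.float64(6.8622709647439954), 3.54, np.float64(0.053905619654082755))
```

```bash
python3 -m crank '[{"jaw":0,"delta_pos":[0,-0.115,0],"spin":0},{"jaw":0,"delta_pos":[0,-0.23,0],"spin":0},{"jaw":0,"delta_pos":[0,-0.345,0],"spin":0},{"jaw":0,"delta_pos":[0,-0.46,0],"spin":0},{"jaw":0,"delta_pos":[0,-0.575,0],"spin":0}]' | grep -v rot
python3 -m crank '[{"jaw":0,"delta_pos":[0,0,0],"spin":0},{"jaw":0,"delta_pos":[0,0,0],"spin":0},{"jaw":0,"delta_pos":[0,0,0],"spin":0},{"jaw":0,"delta_pos":[0,0,0],"spin":0},{"jaw":0,"delta_pos":[0,0,0],"spin":0}]' | head -1
python3 - <<'E'
from h import *
L=[look() for i in range(10)]
np.save("L3.npy",L);print(np.round(np.array(L),3),arm.get_obs()["time"])
print(fit(L,3.53,0))
E
```

```text
time: 7.92
eef_pos: [0.4907, 0.2097, 0.2997]
contact_force: [0.4, -0.8, -0.2]
finger_gap: 0.0293
gripper_force: 40.0
time: 8.33
[[ 8.333  0.212  9.073  0.78 ]
 [ 8.383  0.212 12.054  0.777]
 [ 8.433  0.212 14.539  0.771]
 [ 8.483  0.212 16.649  0.768]
 [ 8.533  0.212 18.291  0.76 ]
 [ 8.583  0.212 19.283  0.764]
 [ 8.633  0.212 19.713  0.766]
 [ 8.683  0.212 19.623  0.764]
 [ 8.733  0.212 18.934  0.762]
 [ 8.783  0.212 17.592  0.764]] 8.8333
(np.float64(19.820507699170097), np.float64(8.644653627369113), 3.53, np.float64(0.06589227011927506))
```

```bash
python3 -m crank '[{"jaw":0,"delta_pos":[0,0,0],"spin":0},{"jaw":0,"delta_pos":[0,0,0],"spin":0},{"jaw":0,"delta_pos":[0,0,0],"spin":0},{"jaw":0,"delta_pos":[0,0,0],"spin":0},{"jaw":0,"delta_pos":[0,0,0],"spin":0},{"jaw":0,"delta_pos":[0,0,0],"spin":0}]' | head -1
python3 - <<'E'
from h import *
L=[look() for i in range(8)]
np.save("L4.npy",L);print(np.round(np.array(L),3),arm.get_obs()["time"])
print(fit(L,3.53,0));L=np.vstack([np.load("L3.npy"),L]);print(fit(L,drop=0))
E
```

```text
time: 9.33
[[  9.333   0.212 -14.485   0.791]
 [  9.383   0.212 -16.543   0.785]
 [  9.433   0.212 -17.998   0.789]
 [  9.483   0.212 -19.067   0.787]
 [  9.533   0.213 -19.585   0.788]
 [  9.583   0.213 -19.509   0.786]
 [  9.633   0.213 -18.805   0.793]
 [  9.683   0.212 -17.454   0.784]] 9.7333
(np.float64(19.657777994564377), np.float64(8.656365343492599), 3.53, np.float64(0.08186692891873436))
(np.float64(19.703384096070454), np.float64(8.64625182386945), np.float64(3.4829133278673985), np.float64(0.05511314852559405))
```

```bash
python3 -m crank '[{"jaw":0,"delta_pos":[0,0,0],"spin":0},{"jaw":0,"delta_pos":[0,0,0],"spin":0},{"jaw":0,"delta_pos":[0,0,0],"spin":0},{"jaw":0,"delta_pos":[0,0,0],"spin":0},{"jaw":0,"delta_pos":[0,0,0],"spin":0},{"jaw":0,"delta_pos":[0,0,0],"spin":0},{"jaw":0,"delta_pos":[0,0,0],"spin":0},{"jaw":0,"delta_pos":[0,0,0],"spin":0}]' | head -1
python3 -m crank '[{"jaw":0,"delta_pos":[0,0,0],"spin":0},{"jaw":0,"delta_pos":[0,0,0],"spin":0},{"jaw":0,"delta_pos":[0,0,0],"spin":0},{"jaw":0,"delta_pos":[0,0,0],"spin":0},{"jaw":0,"delta_pos":[0,0,0],"spin":0},{"jaw":0,"delta_pos":[0,0,0],"spin":0},{"jaw":0,"delta_pos":[0,0,0],"spin":0},{"jaw":0,"delta_pos":[0,0,0],"spin":0}]' | head -1
python3 -m crank '[{"jaw":0,"delta_pos":[0,0,0],"spin":0},{"jaw":0,"delta_pos":[0,-0.056,0],"spin":0},{"jaw":0,"delta_pos":[0,-0.112,0],"spin":0},{"jaw":0,"delta_pos":[0,-0.168,0],"spin":0},{"jaw":0,"delta_pos":[0,-0.224,0],"spin":0}]' | head -1
python3 -m crank '[{"jaw":0,"delta_pos":[0,0,0],"spin":0},{"jaw":0,"delta_pos":[0,0,0],"spin":0},{"jaw":0,"delta_pos":[0,0,0],"spin":0},{"jaw":0,"delta_pos":[0,0,0],"spin":0},{"jaw":0,"delta_pos":[0,0,0],"spin":0},{"jaw":0,"delta_pos":[0,0,0],"spin":0},{"jaw":0,"delta_pos":[0,0,0],"spin":0}]' | head -1
python3 - <<'E'
from h import *
L=[look() for i in range(8)]
np.save("L5.npy",L);print(np.round(np.array(L),3),arm.get_obs()["time"])
print(fit(L,3.49,0))
E
```

```text
time: 10.4
time: 11.07
time: 11.48
time: 12.07
[[12.067  0.246 16.782  0.759]
 [12.117  0.246 18.675  0.758]
 [12.167  0.246 19.989  0.758]
 [12.217  0.246 20.961  0.764]
 [12.267  0.246 21.022  0.764]
 [12.317  0.246 20.466  0.764]
 [12.367  0.246 19.263  0.756]
 [12.417  0.246 17.47   0.759]] 12.4667
(np.float64(20.979495160239818), np.float64(12.250757435062429), 3.49, np.float64(0.07396806359648371))
```

```bash
python3 -m crank '[{"jaw":0,"delta_pos":[0,0,0],"spin":0},{"jaw":0,"delta_pos":[0,0,0],"spin":0},{"jaw":0,"delta_pos":[0,0,0],"spin":0},{"jaw":0,"delta_pos":[0,0,0],"spin":0},{"jaw":0,"delta_pos":[0,0,0],"spin":0},{"jaw":0,"delta_pos":[0,0,0],"spin":0},{"jaw":0,"delta_pos":[0,0,0],"spin":0}]' | head -1
python3 - <<'E'
from h import *
L=[look() for i in range(6)]
np.save("L6.npy",L);print(np.round(np.array(L),3),arm.get_obs()["time"])
print(fit(L,3.49,0));L=np.vstack([np.load("L5.npy"),L]);print(fit(L,drop=0))
E
```

```text
time: 13.05
[[ 13.05    0.246 -19.362   0.784]
 [ 13.1     0.246 -20.409   0.788]
 [ 13.15    0.246 -20.837   0.794]
 [ 13.2     0.246 -20.551   0.792]
 [ 13.25    0.246 -19.567   0.79 ]
 [ 13.3     0.246 -18.07    0.783]] 13.35
(np.float64(20.76765077880468), np.float64(12.253302407466565), 3.49, np.float64(0.05068078786502603))
(np.float64(20.885702535324253), np.float64(12.250706817812555), np.float64(3.4859148226803884), np.float64(0.07346209665895087))
```

```bash
python3 -m crank '[{"jaw":0,"delta_pos":[0,0,0],"spin":0},{"jaw":0,"delta_pos":[0,0,0],"spin":0},{"jaw":0,"delta_pos":[0,0,0],"spin":0},{"jaw":0,"delta_pos":[0,0,0],"spin":0},{"jaw":0,"delta_pos":[0,0,0],"spin":0},{"jaw":0,"delta_pos":[0,0,0],"spin":0},{"jaw":0,"delta_pos":[0,0,0],"spin":0},{"jaw":0,"delta_pos":[0,0,0],"spin":0}]' | head -1
python3 -m crank '[{"jaw":0,"delta_pos":[0,0,0],"spin":0},{"jaw":0,"delta_pos":[0,0,0],"spin":0},{"jaw":0,"delta_pos":[0,0,0],"spin":0},{"jaw":0,"delta_pos":[0,0,0],"spin":0},{"jaw":0,"delta_pos":[0,0,0],"spin":0},{"jaw":0,"delta_pos":[0,0,0],"spin":0},{"jaw":0,"delta_pos":[0,0,0],"spin":0}]' | head -1
python3 -m crank '[{"jaw":0,"delta_pos":[0,0.15,0],"spin":0},{"jaw":0,"delta_pos":[0,0.3,0],"spin":0},{"jaw":0,"delta_pos":[0,0.45,0],"spin":0},{"jaw":0,"delta_pos":[0,0.6,0],"spin":0}]' | head -1
python3 -m crank '[{"jaw":0,"delta_pos":[0,0.15,0],"spin":0},{"jaw":0,"delta_pos":[0,0.3,0],"spin":0},{"jaw":0,"delta_pos":[0,0.45,0],"spin":0},{"jaw":0,"delta_pos":[0,0.6,0],"spin":0}]' | grep -v rot
python3 - <<'E'
from h import *
L=[look() for i in range(14)]
np.save("L7.npy",L);print(np.round(np.array(L)[::2],3),arm.get_obs()["time"])
print(fit(L,3.52,3));print(fit(L,drop=3)); print(rel(-.12,.298))
E
```

```text
time: 14.02
time: 14.6
time: 14.93
time: 15.27
eef_pos: [0.4963, 0.062, 0.2997]
contact_force: [-1.0, 2.0, -0.4]
finger_gap: 0.0295
gripper_force: 40.0
[[15.267  0.066 -5.214  0.803]
 [15.367  0.063 -2.278  0.799]
 [15.467  0.065  0.884  0.792]
 [15.567  0.066  3.941  0.787]
 [15.667  0.067  6.365  0.784]
 [15.767  0.067  8.338  0.781]
 [15.867  0.067  9.097  0.781]] 15.9667
(np.float64(9.05445126290989), np.float64(15.886283553118696), 3.52, np.float64(0.0628121574355857))
(np.float64(9.068578582694185), np.float64(15.888581961652944), np.float64(3.498600077593147), np.float64(0.06184276073081526))
(array([-0.002,  1.245,  0.011]), np.float64(0.0004), array([2.000e-04, 6.670e-02, 2.998e-01]), 15.9667)
```

```bash
python3 -m crank '[{"jaw":0,"delta_pos":[0,0,0],"spin":0},{"jaw":0,"delta_pos":[0,0,0],"spin":0},{"jaw":0,"delta_pos":[0,0,0],"spin":0},{"jaw":0,"delta_pos":[0,0,0],"spin":0},{"jaw":0,"delta_pos":[0,0.069,0],"spin":0},{"jaw":0,"delta_pos":[0,0.192,0],"spin":0},{"jaw":0,"delta_pos":[0,0.315,0],"spin":0},{"jaw":0,"delta_pos":[0,0.438,0],"spin":0}]' | head -1
python3 -m crank '[{"jaw":0,"delta_pos":[0,0.123,0],"spin":0},{"jaw":0,"delta_pos":[0,0.246,0],"spin":0},{"jaw":0,"delta_pos":[0,0.369,0],"spin":0},{"jaw":0,"delta_pos":[0,0.492,0],"spin":0},{"jaw":0,"delta_pos":[0,0.615,0],"spin":0},{"jaw":0,"delta_pos":[0,0.738,0],"spin":0},{"jaw":0,"delta_pos":[0,0.807,0],"spin":0}]' | grep -v rot
python3 - <<'E'
from h import *
L=np.array([look() for i in range(24)])
np.save("L8.npy",L);print(np.round(L[::2],3),arm.get_obs()["time"])
w=3.525;M=L[4:];t=M[:,0]-M[0,0];A=np.c_[np.cos(w*t),np.sin(w*t),1+0*t];p,r,_,_=np.linalg.lstsq(A,M[:,2],rcond=None)
print(p,np.hypot(p[0],p[1]),"peak",M[0,0]+np.arctan2(p[1],p[0])/w,np.std(A@p-M[:,2]),rel(-.12,.2997))
d=cam("scene");im=d["frame"].copy();s=S_tcp(arm.get_obs())
for q in(world([.065,s,.21]),world([.065,s,.004])): u=proj(d,q)[0];print(u);cv2.circle(im,tuple(np.round(u).astype(int)),2,(255,0,255),-1)
cv2.imwrite("pics/after.png",cv2.resize(im[150:350,150:400,::-1],None,fx=3,fy=3,interpolation=cv2.INTER_CUBIC))
T=cam("top");h=hsv(T)[225:252,345:395];m=((h[...,1]<70)&(h[...,2]>110)).astype(np.uint8);cv2.imwrite("pics/aftT.png",cv2.resize(T["frame"][190:290,280:480,::-1],None,fx=4,fy=4))
E
```

```text
time: 16.63
time: 17.22
eef_pos: [0.5033, -0.1268, 0.2997]
contact_force: [-1.3, 1.0, -0.6]
finger_gap: 0.0292
gripper_force: 40.0
[[17.217 -0.123 -0.081  0.789]
 [17.317 -0.123 -0.022  0.785]
 [17.417 -0.121 -0.116  0.783]
 [17.517 -0.12  -0.118  0.786]
 [17.617 -0.12   0.047  0.785]
 [17.717 -0.12   0.08   0.786]
 [17.817 -0.12   0.173  0.783]
 [17.917 -0.12   0.184  0.784]
 [18.017 -0.12   0.138  0.789]
 [18.117 -0.12   0.105  0.788]
 [18.217 -0.12   0.043  0.784]
 [18.317 -0.121 -0.144  0.784]] 18.4167
[-0.05518415  0.32649781 -0.13503832] 0.3311285441209633 peak 17.909815556250116 0.03839620518223704 (array([-0.001, -0.004,  0.   ]), np.float64(-0.0002), array([ 2.000e-04, -1.206e-01,  2.997e-01]), 18.4167)
[255.42561777 220.21329595]
[260.9817979  296.86678423]
```

View pics/after.png

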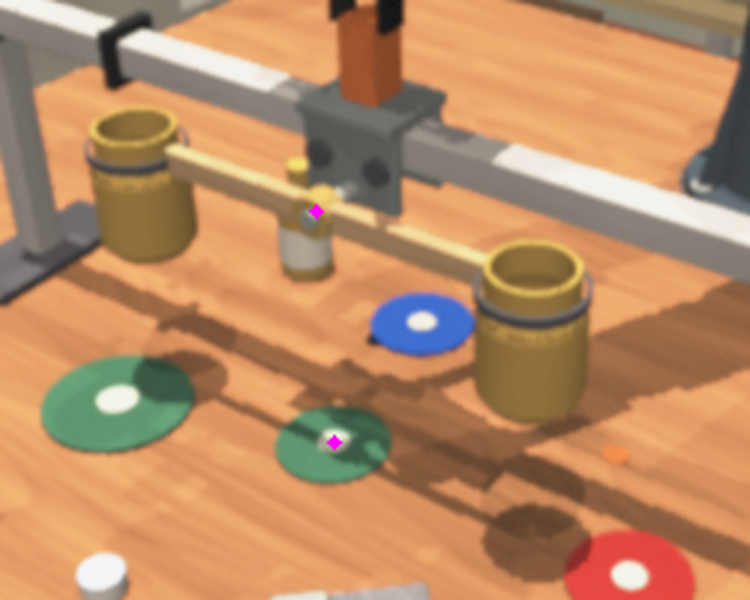

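View pics/aftT.png

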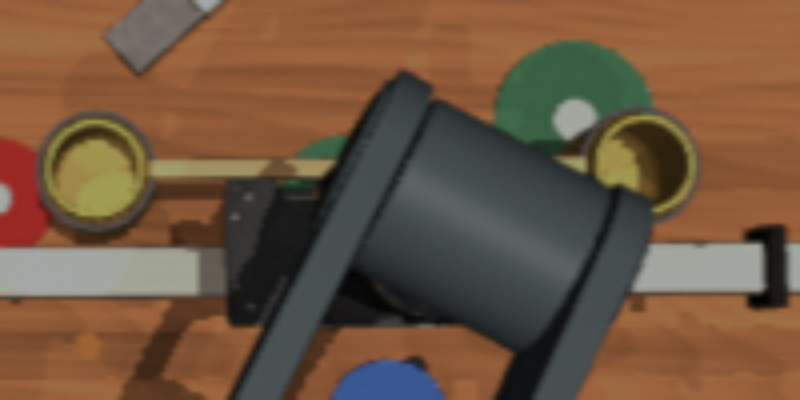

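The scene crop shows the jars level. The computed point under the pivot falls on the white centre of the small green plate, at (334,442) in the crop. The residual swing is about 0.3°, so I'll hold for over 3 s and then release.

```bash
for i in 1 2 3 4 5; do python3 -m crank '[{"jaw":0,"delta_pos":[0,0,0],"spin":0},{"jaw":0,"delta_pos":[0,0,0],"spin":0},{"jaw":0,"delta_pos":[0,0,0],"spin":0},{"jaw":0,"delta_pos":[0,0,0],"spin":0},{"jaw":0,"delta_pos":[0,0,0],"spin":0},{"jaw":0,"delta_pos":[0,0,0],"spin":0},{"jaw":0,"delta_pos":[0,0,0],"spin":0},{"jaw":0,"delta_pos":[0,0,0],"spin":0}]' | head -1; done
python3 -c "
from h import *
print([round(look()[2],2) for i in range(3)])"
python3 -m crank '[{"jaw":0.4,"delta_pos":[0,0,0],"spin":0},{"jaw":0.5,"delta_pos":[0,0,0],"spin":0},{"jaw":0.7,"delta_pos":[0,0,0],"spin":0},{"jaw":0.9,"delta_pos":[0,0,0],"spin":0},{"jaw":1,"delta_pos":[0,0,0],"spin":0},{"jaw":1,"delta_pos":[0,0,0],"spin":0},{"jaw":1,"delta_pos":[0,0,0],"spin":0},{"jaw":1,"delta_pos":[0,0,0],"spin":0}]' | grep -v rot
python3 -c "
from h import *
print([np.round(look(),2) for i in range(3)])"
```

```text
time: 19.18
time: 19.85
time: 20.52
time: 21.18
time: 21.85
[np.float64(-0.06), np.float64(-0.13), np.float64(-0.13)]
time: 22.67
eef_pos: [0.5032, -0.1241, 0.2998]
contact_force: [-0.1, -0.5, 0.2]
finger_gap: 0.0737
gripper_force: 0.0
[array([22.67, -0.12, -0.36,  0.79]), array([22.72, -0.12, -0.28,  0.79]), array([22.77, -0.12, -0.27,  0.79])]
```

```bash
python3 -m crank '[{"jaw":1,"delta_pos":[0,0,0],"spin":0},{"jaw":1,"delta_pos":[0,0,0],"spin":0},{"jaw":1,"delta_pos":[0,0,-0.15],"spin":0},{"jaw":1,"delta_pos":[0,0,-0.35],"spin":0},{"jaw":1,"delta_pos":[0,0,-0.6],"spin":0},{"jaw":1,"delta_pos":[0,0,-0.8],"spin":0},{"jaw":1,"delta_pos":[0,0,-0.8],"spin":0},{"jaw":1,"delta_pos":[0,0,-0.8],"spin":0}]' | grep -v rot
for i in 1 2 3; do python3 -m crank '[{"jaw":1,"delta_pos":[0,0,0],"spin":0},{"jaw":1,"delta_pos":[0,0,0],"spin":0},{"jaw":1,"delta_pos":[0,0,0],"spin":0},{"jaw":1,"delta_pos":[0,0,0],"spin":0},{"jaw":1,"delta_pos":[0,0,0],"spin":0},{"jaw":1,"delta_pos":[0,0,0],"spin":0},{"jaw":1,"delta_pos":[0,0,0],"spin":0},{"jaw":1,"delta_pos":[0,0,0],"spin":0}]' | head -1; done
python3 - <<'E'
from h import *
A=[]
for i in range(18):
    d=cam("scene");A.append(round(angle(d,-.1206)[0],2))
print(A); m=hsv(d)[140:230,240:320].astype(int)
# block position
x=(m[...,1]>150)&(m[...,0]<15)&(m[...,2]>60);k,l,st,ce=cv2.connectedComponentsWithStats(x.astype(np.uint8));i=1+st[1:,4].argmax()
print(ce[i]+[240,140],st[i], rail(ray(d,ce[i]+[240,140],.31)))
cv2.imwrite("pics/end.png",d["frame"][:,:,::-1])
E
```

```text
time: 23.48
eef_pos: [0.5041, -0.1244, 0.4218]
contact_force: [-0.6, -0.3, -0.2]
finger_gap: 0.0871
gripper_force: 0.0
time: 24.15
time: 24.82
time: 25.48
[np.float64(-0.11), np.float64(-0.17), np.float64(-0.18), np.float64(-0.15), np.float64(-0.25), np.float64(-0.27), np.float64(-0.33), np.float64(-0.39), np.float64(-0.4), np.float64(-0.37), np.float64(-0.34), np.float64(-0.35), np.float64(-0.35), np.float64(-0.39), np.float64(-0.37), np.float64(-0.32), np.float64(-0.33), np.float64(-0.25)]
[272.79069767 166.83565891] [ 22  11  22  34 645] [ 0.01086561 -0.11170119  0.31      ]
```

View pics/end.png

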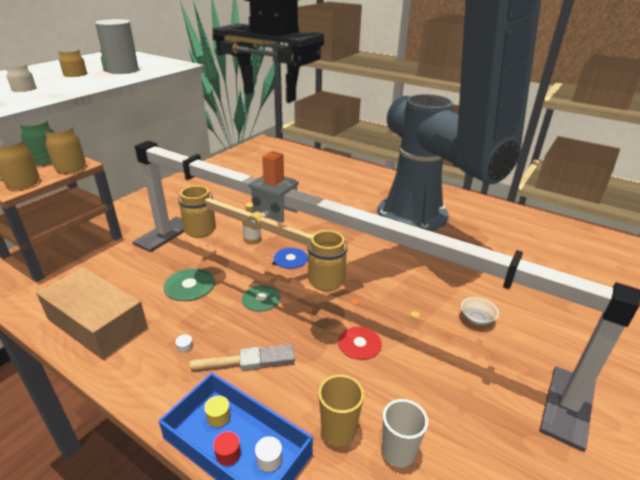

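The picture shows the gripper clear of the block at (273,167), the lanterns level at (196,212) and (327,261), and the other objects where they were. I'm handing in.

```bash
python3 -c "
from workcell import arm
print(arm.job_done())"
```

```text
the job is handed in; nothing more can be done
None
```

Job handed in at about 26 s: by camera the left lantern swung up to about 21°, then the right to about 21°; they now hang still to within about 0.3° over the small green plate, about 2 mm at most off its centre, with the gripper released and clear.

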